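# Home and lock the nozzle holder, then throw the changeover toggle

### The job

Get the injector rig ready to run: slide the nozzle holder along its slide until it is fully home against the tall stop block, turn the winged thumb knob on it clockwise as far as it goes to lock it, and only then flip the large bat toggle on the supply box over its centre to the side opposite to where it leans now. Leave the small toggle as it is, do not shift the loose parts lying around, and let go of everything.

Things in the scene. Friction and masses are not known exactly. Their poses are not given: they have to be found in the camera images.
- slide: fixed linear slide on the steel plate (plate top 12 mm above the work surface). Aluminium base 75 mm (x) by 300 mm (y), 14 mm high; the rail runs along its y axis. The tall dark stop block (75 x 28 mm, 62 mm high) stands at the +y end, inner face at y = +125 mm; a low block (30 mm high) closes the -y end. Origin: underside, on the rail's centre line.
- holder (a joint): travel of the nozzle holder carriage along the slide's +y axis, m. 0 = at the low block, 0.110 = home, against the tall stop block. It takes about 3 N to slide and stays where it is left; turning the knob does not move it.
- holder_mid (a point): centre of the carriage's top face (dark steel, 66 mm in x by 130 mm in y), 38 mm above the slide's underside; axes as the slide. At +y 38 mm stands an aluminium clamp block (44 x 44 x 28 mm high) with an upright steel nozzle, 59 mm above this point in all; at y -42 mm is the thumb knob's axis.
- lock (a joint): angle of the thumb knob on the carriage, rad. Near 0 = loose, wing across the rail; grows as it turns clockwise seen from above; 1.3 = its end stop, locked. It takes about 0.05 N m to turn and stays where it is left.
- lock_wing (a point): centre of the upright wing of the black thumb knob, on the knob's vertical axis. The wing is 40 mm long (x axis of this point, turns with the knob), 10 mm thick (y axis) and 26 mm high (13 mm above and below this point); it stands on a round disc of 18 mm radius and 8 mm height that lies on the carriage. Pinch the wing across its thickness from above.
- supply: fixed grey supply box, 90 (x) x 140 (y) x 50 mm high, on the plate; origin centre of its underside. On its top stand two steel bat toggles that swing along the box's x axis: the large one (55 mm long) at y = +35 mm, the small one (28 mm long) at y = -40 mm. Each starts leaning to either the -x or the +x side, independently.
- pump (a joint): angle of the large bat toggle, rad: -0.42 = leaning to the box's -x side, 0 = upright, +0.42 = leaning to +x; starts at either end. It goes over centre: top-heavy, it tips away from upright to whichever end is nearer and stays there. About 1.5 N along the box's x axis, 30 mm up the lever, flips it.
- pump_pivot (a point): pivot of the large toggle, 4 mm above the box top; axes as the box. The lever is a 55 mm long round steel bat from here, 14 mm in diameter near its tip and 8 mm at the root.
- pump_tip (a point): end of the large toggle's lever, 55 mm from the pivot; z axis along the lever.
- lamp (a joint): angle of the small bat toggle, same sense and range as the large one; starts at either end and must stay there.
- adapter_mid (a point): centre of a loose steel adapter box with a latch on top, 80 x 110 mm, 49 mm high (this point is 21 mm above its underside); bystander.
- connector_mid (a point): centre of a loose brass quick connector standing upright, 31 mm diameter, 46 mm high; bystander.
- shield_mid (a point): centre of a loose clear acrylic shield block, 30 x 90 mm, 70 mm high; bystander.
- injector_mid (a point): centre of a loose black oxide injector body lying down, about 153 mm long along its y axis, 42 mm high at its stub; bystander.
- lamp_tip (a point): end of the small toggle's lever, 28 mm from its pivot (4 mm above the box top); 9 mm in diameter at the tip.

How it is judged:
On the way, in this order (a step that is already met when the one before it is completed fails the run):
1. the nozzle holder is home against the tall stop block (value of joint holder above 0.105 m), for 0.2 s.
2. the thumb knob is turned clockwise to its stop with the holder home (value of joint lock above 1.1 rad and value of joint holder above 0.105 m), for 0.2 s.
3. the large toggle is flipped to its other side, holder home and locked (all of step 2 and distance of pump_tip from where it was at the start of the episode above 0.035 m and (value of joint pump above 0.33 rad or value of joint pump below -0.33 rad)), for 0.2 s.
At the end, for the whole second after the job is handed in: The nozzle holder is within 5 mm of its stop at the tall block, the thumb knob is within 0.2 rad of its clockwise stop, the large toggle leans fully (over 0.33 rad) to the side opposite to its start, the small toggle is as it was, and the four loose parts are within 15 mm of where they stood (all of step 3 and distance of lamp_tip from where it was at the start of the episode below 0.008 m and distance of each of adapter_mid, connector_mid, shield_mid, injector_mid from where it was at the start of the episode below 0.015 m); the robot touches nothing.
It fails at once if the small toggle is thrown (distance of lamp_tip from where it was at the start of the episode above 0.015 m).
It fails at once if a loose part on the plate is shifted by more than 15 mm (distance of any of adapter_mid, connector_mid, shield_mid, injector_mid from where it was at the start of the episode above 0.015 m).
It also fails if it takes over 48 s, if anything falls off the work surface, if the arm or the gripper's body presses on something with over 40 N, if the wrist force passes 120 N, or if a joint passes its speed limit or range.

### The arm

A 6-joint arm with a two-finger parallel gripper is mounted at the origin on the work surface. World frame = base frame: x ahead of the robot, y to its left, z up, the work surface at z = 0. Lengths are in m, angles in rad, forces in N, time in s.
With the tool pointing down it reaches from about 0.375 to 0.975 m from the base axis. Payload 3.8 kg.
Tool frame: the origin (TCP) lies at the very end of the fingers, on their centre line; the grasp point (between the pads) lies 19 mm behind it (bot.grip_point_offset is the distance from the TCP to the grasp point, in m); z points along the fingers, x is the direction in which the jaws open and shut, and the axes are right-handed (so a half turn about z gives the same grasp; the last joint's range is limited). The gripper opens to 85 mm and grips with 20 to 120 N. Pads are 22 mm wide; open, the fingers measure 114 mm over their backs; the gripper's body (76 mm by 85 mm) begins 54 mm behind the grasp point. The pads swing forward as they close: fully open they stand 13 mm farther back than shut.
Start: joints at [-1.279, 0.264, 1.604, -0, 1.274, -0.037], TCP at [0.218, -0.639, 0.231] pointing down, gripper open.
Joint ranges: [-2.63, 2.63], [-0.94, 2.18], [0.31, 2.57], [-1.31, 4.45], [0, 2.66], [-2.55, 2.55]. Speed limits (rad/s): [2.57, 2.57, 3.14, 3.14, 3.14, 3.14].

### API

Orientations are given as a rotation vector (axis times angle).
In Python, from workcell import bot, read_camera gives the robot as it stands.
- The arm moves only by the tool arm_command, never from a script. Its argument "rows" is a list of rows, each an object with "delta_rot": the turn, a rotation vector about the tool's x, y, z in rad, a list of three; "xyz": the shift along the tool's x, y, z in m, a list of three; "gripper": the finger opening in m, from 0 to 0.0854. A call has 1 to 12 rows; each row shifts and turns the commanded pose from where the row before left it, along the tool's axes as they then stand; what a row does not reach is not made up. A row lasts 1/10 s, in which the tool goes at most 50 mm and 8.59 degrees, less where a joint would pass 70% of its speed; a pose out of reach is approached as far as the arm can. A call is refused whole if a number of a shift passes 0.05 or a number of a turn 0.15, either way. A call with a gripper value outside its range is refused whole. The fingers move at their own pace and stop on an object; "force" is the grip in N (left out, the last holds). Time passes only in rows, so rows that do not move let the fingers close. It gives the time, the measured TCP pose, the force and the opening at its end, in the units of the state.
- bot.read_state(): the state, without advancing time (a new reading comes with each control period).
- read_camera(name): name is "scene" or "top" or "wrist"; returns a dict with "pixels" (384x512x3 uint8, red, green, blue), "range_z" (384x512 float32, m along the optical axis (not along the pixel's ray), 0 where there is no reading), "intrinsics" (3x3 intrinsics, pixels), "camera_from_world" (4x4, takes a point from world to camera coordinates). Camera axes: x right, y up, looking along -z (the intrinsics and any distortion apply to the point x, -y, -z); pixel columns grow to the right and rows downward; lengths in m; the calibration is good to about 2 mm. The wrist camera is an equidistant fisheye: a pixel r from the principal point sees the ray r / f radians off the axis. A picture is of the moment at which its call begins.
- bot.finish_job(): hands the job in, once; it reports no verdict.
The state is a dict: "time": time; "q": joint angles; "joint_vel": joint speeds; "joint_torque": joint torques, N m; "tool_pos": TCP position; "tcp_rot": TCP orientation; "wrist_force": force on the tool from outside, world axes, zero at the start; "torque": the same for the moment, N m; "width": opening from 0.0 (shut) to 1.0 (fully open).
Only numpy, scipy, OpenCV 4.12 (cv2) and the standard library are available. Lean on these libraries where they do the work, as an engineer would, in place of code of your own. Each camera call takes 0.05 s, during which the arm holds its last target.

## Working session

There is one attempt and no reset: what is moved stays moved. The work goes in short steps, Python scripts to look and compute and a tool call to move; the robot and the scene stay as the last step left them, time stands still between calls to the robot, and variables do not carry over. Pictures are saved under pics/ and viewed, and the job is handed in when it is done.

Besides the shell and the picture viewer there is one more tool, called as name([rows], argument=value, ...), one row to a line, values as JSON. arm_command: Moves the arm, as the interface text tells. Its arguments: {"type":"object","properties":{"rows":{"type":"array","items":{"type":"object","properties":{"delta_rot":{"type":"array","items":{"type":"number"}},"xyz":{"type":"array","items":{"type":"number"}},"gripper":{"type":"number"}}}},"force":{"type":"number"}},"required":["rows"]}

```bash
mkdir -p pics; ls; python3 - <<'E'
from workcell import bot, read_camera
import cv2, numpy as np
s=bot.read_state(); print({k:np.round(v,3) for k,v in s.items()}, bot.grip_point_offset)
for n in ["scene","top"]:
    c=read_camera(n); np.savez("%s0.npz"%n,**c)
    cv2.imwrite("pics/%s0.png"%n,cv2.resize(c["pixels"][:,:,::-1],(800,600),interpolation=cv2.INTER_CUBIC))
    print(n,c["intrinsics"],np.round(c["camera_from_world"],3))
E
```

```text
pics
{'time': np.float64(0.0), 'q': array([-1.279,  0.265,  1.605, -0.   ,  1.274, -0.037]), 'joint_vel': array([ 0.   , -0.001, -0.   , -0.   , -0.   , -0.002]), 'joint_torque': array([ 0.0000e+00, -5.1511e+01, -3.6732e+01, -0.0000e+00,  1.3000e-02,
       -0.0000e+00]), 'tool_pos': array([ 0.218, -0.638,  0.23 ]), 'tcp_rot': array([-2.554,  1.827,  0.003]), 'wrist_force': array([1.337, 0.101, 0.908]), 'torque': array([-0.028,  0.035,  0.031]), 'width': np.float64(1.003)} 0.0187
scene [[460.52703203   0.         250.42078651]
 [  0.         460.52703203 191.39678441]
 [  0.           0.           1.        ]] [[ 0.77   0.638 -0.011 -0.416]
 [-0.454  0.559  0.694  0.194]
 [ 0.449 -0.529  0.72  -1.298]
 [ 0.     0.     0.     1.   ]]
top [[390.45942675   0.         254.94995727]
 [  0.         390.45942675 191.17012225]
 [  0.           0.           1.        ]] [[ 0.023 -1.     0.005 -0.017]
 [ 0.991  0.024  0.132 -0.543]
 [-0.133  0.001  0.991 -0.95 ]
 [ 0.     0.     0.     1.   ]]
```

View pics/scene0.png

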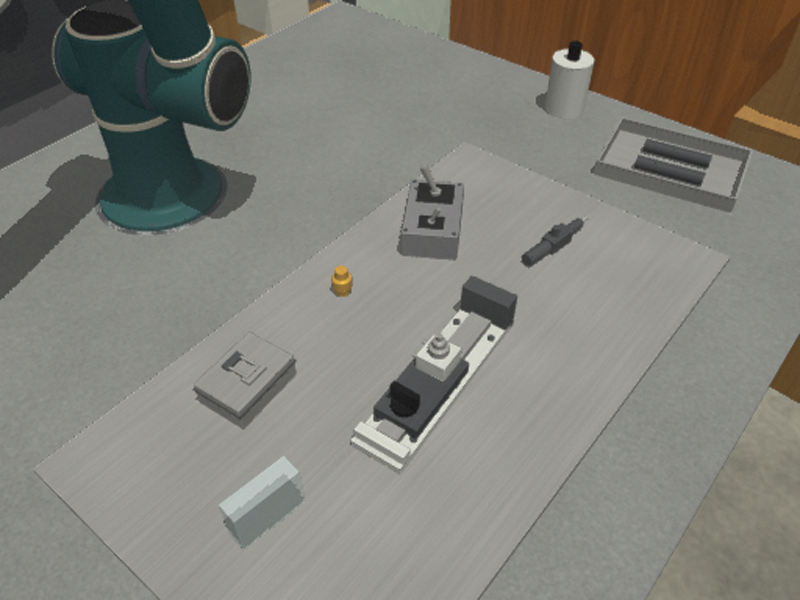

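View pics/top0.png

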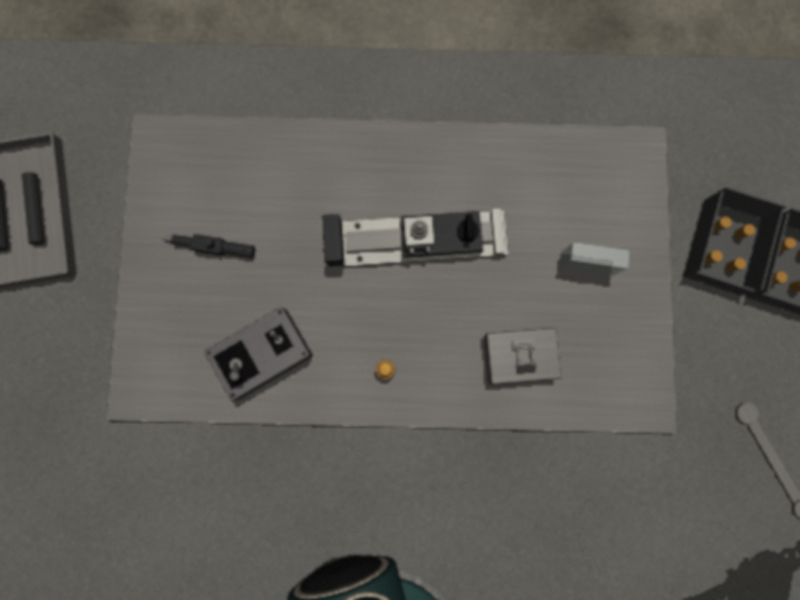

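The slide's tall stop is at top-view pixel (332,240) and the knob at (468,231). The supply box is around (258,355), with its large toggle at (236,370). Next I'll build a height map from the depth images.

```bash
cat > h.py <<'E'
import numpy as np, cv2
def cloud(c):
    K=c["intrinsics"];T=np.linalg.inv(c["camera_from_world"]);z=c["range_z"]
    v,u=np.mgrid[0:z.shape[0],0:z.shape[1]]
    P=np.stack([(u-K[0,2])/K[0,0]*z,-(v-K[1,2])/K[1,1]*z,-z],-1)
    W=P@T[:3,:3].T+T[:3,3]; W[z==0]=np.nan
    return W
def proj(c,p):
    K=c["intrinsics"];q=c["camera_from_world"]@np.append(p,1);return K[0,0]*q[0]/-q[2]+K[0,2],K[1,1]*q[1]/q[2]*1+K[1,2]
E
python3 - <<'E'
from h import *
for n in ["top","scene"]:
    c=np.load(n+"0.npz"); W=cloud(c)
    # height view in world xy grid, 1.25mm... 
    pts=W.reshape(-1,3); col=c["pixels"].reshape(-1,3)
    S=1000.
    H=np.zeros((600,1000));C=np.zeros((600,1000,3),np.uint8)
    o=np.argsort(np.nan_to_num(pts[:,2]))
    for i in o:
        x,y,z=pts[i]
        if not np.isfinite(x):continue
        r=int((0.85-x)*S);k=int((0.45-y)*S)
        if 0<=r<598 and 0<=k<998:
            H[r:r+2,k:k+2]=z;C[r:r+2,k:k+2]=col[i][::-1]
    np.save(n+"H.npy",H)
    hm=cv2.applyColorMap(np.clip(H/0.13*255,0,255).astype(np.uint8),cv2.COLORMAP_JET)
    out=np.vstack([C[50:500,50:850],hm[50:500,50:850]])
    cv2.imwrite(f"pics/{n}H.png",cv2.resize(hm[50:550,50:850],(800,500)))
    # clusters of height bands
    for lo,hi in [(0.055,0.069),(0.07,0.08),(0.085,0.13)]:
        m=((H>lo)&(H<hi)).astype(np.uint8)
        nn,L,st,ce=cv2.connectedComponentsWithStats(m)
        for j in range(1,nn):
            if st[j,4]>80:
                rr=cv2.minAreaRect(np.argwhere(L==j)[:,::-1].astype(np.float32))
                print(n,lo,hi,"xy",round(0.85-ce[j,1]/S,4),round(0.45-ce[j,0]/S,4),"area",st[j,4],"rect xy",round(0.85-rr[0][1]/S,4),round(0.45-rr[0][0]/S,4),np.round(rr[1],1),round(rr[2],1),"z",np.round(np.median(H[L==j]),4))
E
```

```text
top 0.055 0.069 xy 0.6518 -0.101 area 83 rect xy 0.6505 -0.102 [17. 10.] 90.0 z 0.0578
top 0.055 0.069 xy 0.4974 0.1893 area 717 rect xy 0.4979 0.191 [27.9 50.1] 82.9 z 0.062
top 0.055 0.069 xy 0.4891 0.2246 area 180 rect xy 0.4885 0.2252 [13.6 27.4] 57.5 z 0.0614
top 0.055 0.069 xy 0.4515 0.208 area 4936 rect xy 0.4492 0.2161 [ 91.2 140.7] 58.0 z 0.0622
top 0.055 0.069 xy 0.4705 -0.1982 area 91 rect xy 0.471 -0.1985 [10. 15.] 90.0 z 0.0598
top 0.055 0.069 xy 0.4344 -0.2111 area 106 rect xy 0.435 -0.2115 [10. 21.] 90.0 z 0.0592
top 0.055 0.069 xy 0.4235 0.266 area 327 rect xy 0.424 0.2654 [21.4 27.6] 54.5 z 0.0625
top 0.055 0.069 xy 0.4098 0.2094 area 120 rect xy 0.4097 0.2091 [26.4  5.9] 6.7 z 0.0616
top 0.055 0.069 xy 0.4029 0.2278 area 100 rect xy 0.403 0.228 [10. 12.] 90.0 z 0.0618
top 0.055 0.069 xy 0.4017 0.246 area 90 rect xy 0.4017 0.246 [20.7  5.7] 7.1 z 0.0629
top 0.055 0.069 xy 0.3902 0.2434 area 359 rect xy 0.389 0.2405 [18. 39.] 90.0 z 0.0615
top 0.07 0.08 xy 0.6536 0.1128 area 210 rect xy 0.6535 0.113 [37. 16.] 90.0 z 0.0734
top 0.07 0.08 xy 0.6561 0.0994 area 104 rect 
[... 608 characters left out ...]
.2046 area 303 rect xy 0.4762 -0.2028 [17.6 35.9] 87.1 z 0.059
scene 0.055 0.069 xy 0.439 -0.2073 area 273 rect xy 0.4391 -0.2072 [15.9 30.6] 78.7 z 0.0583
scene 0.055 0.069 xy 0.4369 0.2342 area 97 rect xy 0.4371 0.2327 [21.  12.1] 26.6 z 0.0632
scene 0.055 0.069 xy 0.4261 0.1968 area 110 rect xy 0.4263 0.198 [19.2 17. ] 51.3 z 0.0602
scene 0.07 0.08 xy 0.6394 0.1005 area 766 rect xy 0.6363 0.101 [75.7 30.9] 86.2 z 0.0728
scene 0.07 0.08 xy 0.6569 -0.0424 area 629 rect xy 0.6498 -0.0365 [45.7 45.2] 83.9 z 0.0765
scene 0.085 0.13 xy 0.652 -0.0391 area 318 rect xy 0.6523 -0.0392 [27.6 19.1] 54.2 z 0.0914
scene 0.085 0.13 xy 0.4224 0.2321 area 124 rect xy 0.4227 0.2324 [22.  12.2] 57.5 z 0.108
```

View pics/topH.png

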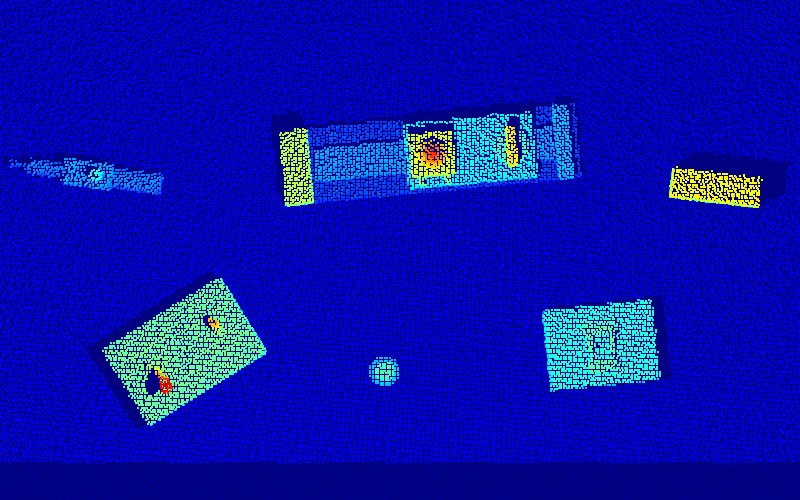

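View pics/sceneH.png

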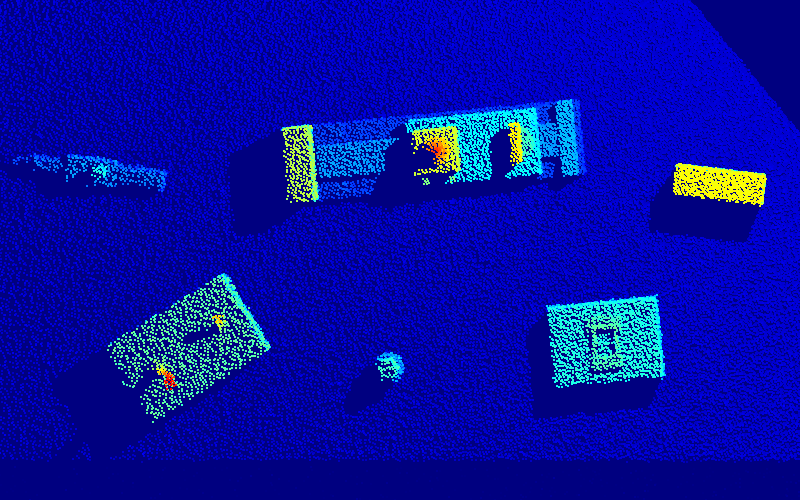

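```bash
python3 - <<'E'
from h import *
def box(xy):
    r=cv2.minAreaRect((xy*1000).astype(np.float32)); return np.round(r[0],1),np.round(r[1],1),round(r[2],2)
for n in ["top","scene"]:
    c=np.load(n+"0.npz"); P=cloud(c).reshape(-1,3); P=P[np.isfinite(P[:,0])]
    def sel(x0,x1,y0,y1,z0,z1):
        m=(P[:,0]>x0)&(P[:,0]<x1)&(P[:,1]>y0)&(P[:,1]<y1)&(P[:,2]>z0)&(P[:,2]<z1);return P[m]
    for nm,a in dict(slide=(.57,.72,-.22,.14,.022,.09),stop=(.57,.7,.06,.14,.068,.08),carr=(.57,.72,-.16,.02,.045,.055),wing=(.6,.72,-.14,-.08,.075,.09),clamp=(.57,.7,-.07,.02,.07,.083),
       nozz=(.57,.7,-.07,.02,.09,.12),box=(.36,.55,.12,.32,.056,.067),big=(.36,.5,.19,.30,.07,.13),bigtip=(.36,.5,.19,.30,.1,.13),small=(.44,.55,.15,.25,.069,.13),inj=(.55,.7,.2,.42,.022,.08),conn=(.38,.46,-.03,.06,.02,.08),adap=(.38,.53,-.3,-.13,.02,.08),shield=(.57,.67,-.4,-.25,.065,.09)).items():
        Q=sel(*a)
        print(n,nm,len(Q),*box(Q[:,:2]),"mean",np.round(Q.mean(0),4),"zmax",np.round(np.percentile(Q[:,2],[50,98]),4))
E
```

```text
top slide 3347 [646.1 -29.8] [ 76.3 298. ] 5.49 mean [ 0.6415 -0.0248  0.0464] zmax [0.0431 0.084 ]
top stop 342 [633.5 104.5] [75.7 28. ] 5.62 mean [0.6323 0.1042 0.0734] zmax [0.0735 0.0769]
top carr 770 [651.6 -82.1] [ 67.  154.9] 5.41 mean [ 0.6478 -0.0777  0.0493] zmax [0.0493 0.0529]
top wing 73 [ 654.1 -111.8] [39.1 10.3] 0.96 mean [ 0.6531 -0.111   0.0827] zmax [0.083  0.0865]
top clamp 216 [646.5 -32.1] [44.1 44.2] 5.63 mean [ 0.6443 -0.0318  0.0773] zmax [0.0774 0.0816]
top nozz 56 [645.4 -32.6] [19.6 17.8] 43.15 mean [ 0.6448 -0.0322  0.0986] zmax [0.0986 0.1091]
top box 2022 [449.2 216.5] [ 90.2 140.4] 31.92 mean [0.4494 0.2148 0.062 ] zmax [0.062  0.0657]
top big 58 [443.5 213.3] [34.5 80.8] 36.49 mean [0.4224 0.2344 0.1034] zmax [0.1113 0.1174]
top bigtip 37 [415.8 234.6] [16.6 11.1] 8.8 mean [0.415  0.2346 0.1131] zmax [0.1133 0.1175]
top small 24 [476.4 186.1] [13.9  6.9] 34.79 mean [0.4759 0.1858 0.0849] zmax [0.0878 0.0941]
top inj 488 [626.9 314.6] [153.6  26.1] 81.89 mean [0.6242 0.3039 0.0349] zmax [0.0347 0.0531]
top conn 119 [428.8  16.6] [27.1 27.4] 1.57 mean 
[... 920 characters left out ...]
0.0607 0.0646]
scene big 77 [423.8 233.3] [24.5 11.8] 27.45 mean [0.4239 0.2334 0.097 ] zmax [0.0987 0.1154]
scene bigtip 36 [419.6 230.5] [15.5  9.8] 12.87 mean [0.4197 0.2307 0.1093] zmax [0.1093 0.1161]
scene small 27 [480.3 180.5] [11.9  9.3] 34.68 mean [0.4799 0.1814 0.0818] zmax [0.0833 0.0904]
scene inj 415 [629.1 310.7] [152.7  29.4] 85.3 mean [0.6311 0.2953 0.0331] zmax [0.0332 0.052 ]
scene conn 184 [433.5   9.9] [30.  24.9] 20.19 mean [0.4369 0.008  0.042 ] zmax [0.0413 0.0588]
scene adap 2209 [ 459.3 -205.6] [ 83.9 112.2] 4.73 mean [ 0.4673 -0.2113  0.0487] zmax [0.0521 0.0601]
scene shield 1040 [ 616.  -318.8] [90.7 31.7] 82.45 mean [ 0.6188 -0.3215  0.0788] zmax [0.0803 0.083 ]
```

```bash
cat >> h.py <<'E'
from scipy.spatial.transform import Rotation as R
def plan(target, xyaw=None):
    from workcell import bot
    s=bot.read_state(); M=R.from_rotvec(s["tcp_rot"]).as_matrix()
    d=M.T@(np.array(target)-s["tool_pos"])
    y=np.degrees(np.arctan2(M[1,0],M[0,0]))
    print("t",round(float(s["time"]),2),"pos",np.round(s["tool_pos"],4),"xyaw",round(y,2),"zaxis",np.round(M[:,2],3),"F",np.round(s["wrist_force"],1),"q",np.round(s["q"],3),"w",round(float(s["width"]),3))
    print("delta tool now",np.round(d,4))
    if xyaw is not None:
        w=R.from_matrix(np.array([[np.cos(xyaw),np.sin(xyaw),0],[np.sin(xyaw),-np.cos(xyaw),0],[0,0,-1]]).T)
        N=w.as_matrix()
        print("turn rotvec",np.round((R.from_matrix(M).inv()*w).as_rotvec(),4),"delta in turned axes",np.round(N.T@(np.array(target)-s["tool_pos"]),4))
E
python3 - <<'E'
from h import *
plan([.6555,-.1133,.2],np.radians(93)); plan([.6555,-.1133,.2],np.radians(-87))
E
```

```text
t 0.1 pos [ 0.2178 -0.6382  0.23  ] xyaw -71.16 zaxis [-0.001  0.002 -1.   ] F [ 0.3 -0.3 -0.1] q [-1.279  0.265  1.605  0.     1.274 -0.037] w 0.997
delta tool now [-0.3554 -0.5837  0.0308]
turn rotvec [-3.0000e-03  3.0000e-04 -2.8652e+00] delta in turned axes [0.5013 0.4646 0.03  ]
t 0.1 pos [ 0.2178 -0.6382  0.23  ] xyaw -71.16 zaxis [-0.001  0.002 -1.   ] F [ 0.3 -0.3 -0.1] q [-1.279  0.265  1.605  0.     1.274 -0.037] w 0.997
delta tool now [-0.3554 -0.5837  0.0308]
turn rotvec [2.000e-04 2.100e-03 2.764e-01] delta in turned axes [-0.5013 -0.4646  0.03  ]
```

arm_command([
  {"xyz": [-0.024, -0.039, 0.002], "gripper": 0.05},
  {"xyz": [-0.024, -0.039, 0.002]},
  {"xyz": [-0.024, -0.039, 0.002]},
  {"xyz": [-0.024, -0.039, 0.002]},
  {"xyz": [-0.024, -0.039, 0.002]},
  {"xyz": [-0.024, -0.039, 0.002]},
  {"xyz": [-0.024, -0.039, 0.002]},
  {"xyz": [-0.024, -0.039, 0.002]},
  {"xyz": [-0.024, -0.039, 0.002]},
  {"xyz": [-0.024, -0.039, 0.002]},
  {"xyz": [-0.024, -0.039, 0.002]},
  {"xyz": [-0.024, -0.039, 0.002]},
], force=40)

```text
invalid input
```

arm_command([
  {"delta_rot": [0, 0, -0.149]},
  {"delta_rot": [0, 0, -0.149]},
  {"delta_rot": [0, 0, -0.149]},
  {"delta_rot": [0, 0, -0.149]},
  {"delta_rot": [0, 0, -0.149]},
  {"delta_rot": [0, 0, -0.149]},
  {"delta_rot": [0, 0, -0.149]},
  {"delta_rot": [0, 0, -0.149]},
  {"delta_rot": [0, 0, -0.149]},
  {"delta_rot": [0, 0, -0.149]},
  {"delta_rot": [0, 0, -0.149]},
  {"delta_rot": [0, 0, -0.149]},
])

```text
invalid input
```

```bash
python3 - <<'E'
from h import *
plan([.6555,-.1133,.16],np.radians(93))
E
```

```text
t 0.1 pos [ 0.2178 -0.6382  0.23  ] xyaw -71.16 zaxis [-0.001  0.002 -1.   ] F [ 0.3 -0.3 -0.1] q [-1.279  0.265  1.605  0.     1.274 -0.037] w 0.997
delta tool now [-0.3553 -0.5837  0.0708]
turn rotvec [-3.0000e-03  3.0000e-04 -2.8652e+00] delta in turned axes [0.5013 0.4646 0.07  ]
```

arm_command([
  {"xyz": [-0.024, -0.039, 0.002], "delta_rot": [0, 0, 0], "gripper": 0.05},
  {"xyz": [-0.024, -0.039, 0.002], "delta_rot": [0, 0, 0], "gripper": 0.05},
  {"xyz": [-0.024, -0.039, 0.002], "delta_rot": [0, 0, 0], "gripper": 0.05},
  {"xyz": [-0.024, -0.039, 0.002], "delta_rot": [0, 0, 0], "gripper": 0.05},
  {"xyz": [-0.024, -0.039, 0.002], "delta_rot": [0, 0, 0], "gripper": 0.05},
  {"xyz": [-0.024, -0.039, 0.002], "delta_rot": [0, 0, 0], "gripper": 0.05},
  {"xyz": [-0.024, -0.039, 0.002], "delta_rot": [0, 0, 0], "gripper": 0.05},
  {"xyz": [-0.024, -0.039, 0.002], "delta_rot": [0, 0, 0], "gripper": 0.05},
  {"xyz": [-0.024, -0.039, 0.002], "delta_rot": [0, 0, 0], "gripper": 0.05},
  {"xyz": [-0.024, -0.039, 0.002], "delta_rot": [0, 0, 0], "gripper": 0.05},
  {"xyz": [-0.024, -0.039, 0.002], "delta_rot": [0, 0, 0], "gripper": 0.05},
  {"xyz": [-0.024, -0.039, 0.002], "delta_rot": [0, 0, 0], "gripper": 0.05},
], force=40)

```text
time: 1.3
tool_pos: [0.5685, -0.2134, 0.2067]
tcp_rot: [2.555, -1.828, -0.001]
wrist_force: [1.2, -0.5, -0.6]
width: 0.584
```

arm_command([
  {"xyz": [0, 0, 0], "delta_rot": [0, 0, -0.149], "gripper": 0.05},
  {"xyz": [0, 0, 0], "delta_rot": [0, 0, -0.149], "gripper": 0.05},
  {"xyz": [0, 0, 0], "delta_rot": [0, 0, -0.149], "gripper": 0.05},
  {"xyz": [0, 0, 0], "delta_rot": [0, 0, -0.149], "gripper": 0.05},
  {"xyz": [0, 0, 0], "delta_rot": [0, 0, -0.149], "gripper": 0.05},
  {"xyz": [0, 0, 0], "delta_rot": [0, 0, -0.149], "gripper": 0.05},
  {"xyz": [0, 0, 0], "delta_rot": [0, 0, -0.149], "gripper": 0.05},
  {"xyz": [0, 0, 0], "delta_rot": [0, 0, -0.149], "gripper": 0.05},
  {"xyz": [0, 0, 0], "delta_rot": [0, 0, -0.149], "gripper": 0.05},
  {"xyz": [0, 0, 0], "delta_rot": [0, 0, -0.149], "gripper": 0.05},
  {"xyz": [0, 0, 0], "delta_rot": [0, 0, -0.149], "gripper": 0.05},
  {"xyz": [0, 0, 0], "delta_rot": [0, 0, -0.149], "gripper": 0.05},
])

```text
time: 2.5
tool_pos: [0.5675, -0.215, 0.2066]
tcp_rot: [-3.022, -0.856, 0.002]
wrist_force: [0.1, 0.7, 0.3]
width: 0.587
```

```bash
python3 - <<'E'
from h import *
plan([.6555,-.1133,.16],np.radians(93))
E
```

```text
t 2.5 pos [ 0.5675 -0.215   0.2066] xyaw 31.64 zaxis [-0.001  0.    -1.   ] F [0.1 0.7 0.3] q [-0.403  0.154  1.782 -0.     1.207 -0.955] w 0.587
delta tool now [ 0.1283 -0.0403  0.0466]
turn rotvec [-1.300e-03  1.000e-04 -1.071e+00] delta in turned axes [0.0969 0.0932 0.0466]
```

arm_command([
  {"xyz": [0, 0, 0], "delta_rot": [0, 0, -0.134], "gripper": 0.05},
  {"xyz": [0, 0, 0], "delta_rot": [0, 0, -0.134], "gripper": 0.05},
  {"xyz": [0, 0, 0], "delta_rot": [0, 0, -0.134], "gripper": 0.05},
  {"xyz": [0, 0, 0], "delta_rot": [0, 0, -0.134], "gripper": 0.05},
  {"xyz": [0, 0, 0], "delta_rot": [0, 0, -0.134], "gripper": 0.05},
  {"xyz": [0, 0, 0], "delta_rot": [0, 0, -0.134], "gripper": 0.05},
  {"xyz": [0, 0, 0], "delta_rot": [0, 0, -0.134], "gripper": 0.05},
  {"xyz": [0, 0, 0], "delta_rot": [0, 0, -0.134], "gripper": 0.05},
  {"xyz": [0.0242, 0.0233, 0.0117], "delta_rot": [0, 0, 0], "gripper": 0.05},
  {"xyz": [0.0242, 0.0233, 0.0117], "delta_rot": [0, 0, 0], "gripper": 0.05},
  {"xyz": [0.0242, 0.0233, 0.0117], "delta_rot": [0, 0, 0], "gripper": 0.05},
  {"xyz": [0.0242, 0.0233, 0.0117], "delta_rot": [0, 0, 0], "gripper": 0.05},
])

```text
time: 3.7
tool_pos: [0.6567, -0.1131, 0.1595]
tcp_rot: [-2.168, -2.272, 0.001]
wrist_force: [0.8, 0.3, -0.3]
width: 0.584
```

arm_command([
  {"xyz": [0, 0, 0], "delta_rot": [0, 0, 0], "gripper": 0.05},
  {"xyz": [0, 0, 0], "delta_rot": [0, 0, 0], "gripper": 0.05},
])

```text
time: 3.9
tool_pos: [0.6559, -0.1133, 0.1592]
tcp_rot: [-2.165, -2.274, 0.003]
wrist_force: [0.0, -0.4, -0.3]
width: 0.584
```

```bash
python3 - <<'E'
from h import *
from workcell import read_camera
plan([.6555,-.1133,.062],np.radians(93))
c=read_camera("wrist"); cv2.imwrite("pics/w1.png",c["pixels"][:,:,::-1]); np.savez("w1.npz",**c)
c=read_camera("scene"); cv2.imwrite("pics/s1.png",cv2.resize(c["pixels"][120:320,150:416,::-1],(798,600)))
E
```

```text
t 3.9 pos [ 0.6559 -0.1133  0.1592] xyaw 92.8 zaxis [-0.002  0.    -1.   ] F [ 0.  -0.4 -0.3] q [-0.208  0.298  1.696 -0.     1.149 -1.828] w 0.584
delta tool now [ 0.     -0.0002  0.0972]
turn rotvec [-0.0025 -0.0002 -0.0034] delta in turned axes [ 0.     -0.0004  0.0972]
```

View pics/w1.png

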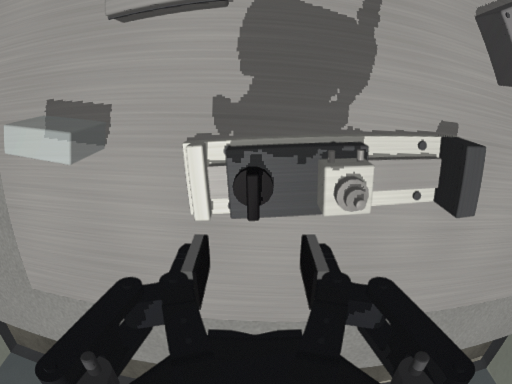

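View pics/s1.png

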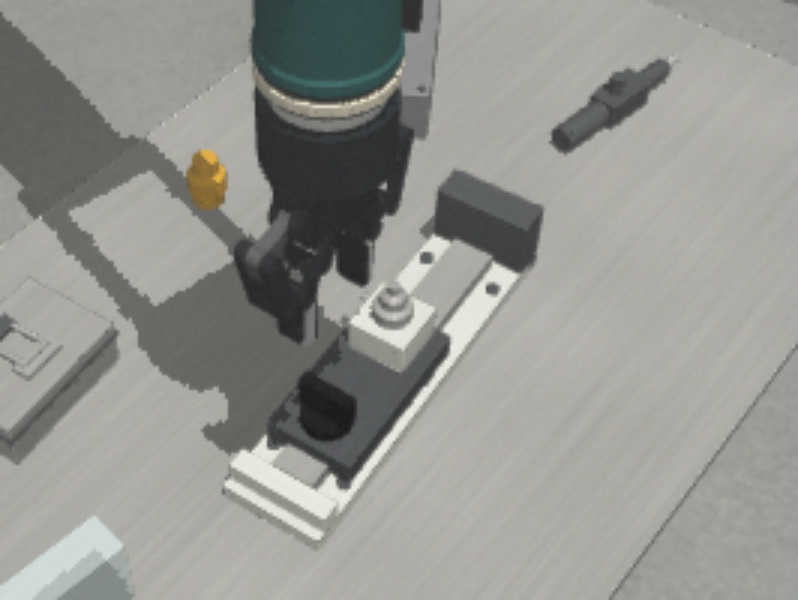

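The fingers stand over the knob: the wing is at wrist pixel (253,193), aligned across the jaws. I'll cross-check its position with the wrist depth.

```bash
cat >> h.py <<'E'
def fcloud(c):
    K=c["intrinsics"];T=np.linalg.inv(c["camera_from_world"]);z=c["range_z"].astype(float)
    v,u=np.mgrid[0:z.shape[0],0:z.shape[1]]
    a=(u-K[0,2])/K[0,0];b=(v-K[1,2])/K[1,1];th=np.hypot(a,b);k=np.tan(th)/np.maximum(th,1e-9)
    W=np.stack([a*k*z,-b*k*z,-z],-1)@T[:3,:3].T+T[:3,3]; W[(z==0)|(th>1.3)]=np.nan
    return W
E
python3 - <<'E'
from h import *
c=dict(np.load("w1.npz")); W=fcloud(c)[:235]
P=W.reshape(-1,3);P=P[np.isfinite(P[:,0])]
def s(x0,x1,y0,y1,z0,z1):
    Q=P[(P[:,0]>x0)&(P[:,0]<x1)&(P[:,1]>y0)&(P[:,1]<y1)&(P[:,2]>z0)&(P[:,2]<z1)]
    r=cv2.minAreaRect((Q[:,:2]*1000).astype(np.float32));print(len(Q),np.round(r[0],1),np.round(r[1],1),round(r[2],1),np.round(np.percentile(Q[:,2],[5,50,95]),4))
s(.6,.72,-.15,-.08,.078,.09); s(.6,.72,-.07,.0,.07,.082); s(.57,.7,.06,.16,.067,.08); s(.55,.72,-.22,.16,.022,.09)
E
```

```text
602 [ 655.5 -114.5] [39.8  9.9] 4.3 [0.0819 0.0834 0.0845]
1640 [648.1 -35.1] [44.2 44. ] 5.4 [0.0728 0.0776 0.0788]
1629 [635.4 101. ] [75.3 29.9] 5.6 [0.0689 0.0736 0.0748]
21825 [648.  -32.7] [ 75.7 299.2] 5.4 [0.0252 0.049  0.0798]
```

arm_command([
  {"xyz": [-0.001, 0, 0.02], "delta_rot": [0, 0, -0.022], "gripper": 0.05},
  {"xyz": [0, 0, 0.025], "delta_rot": [0, 0, 0], "gripper": 0.05},
  {"xyz": [0, 0, 0.025], "delta_rot": [0, 0, 0], "gripper": 0.05},
  {"xyz": [0, 0, 0.017], "delta_rot": [0, 0, 0], "gripper": 0.05},
  {"xyz": [0, 0, 0.009], "delta_rot": [0, 0, 0], "gripper": 0.05},
  {"xyz": [0, 0, 0], "delta_rot": [0, 0, 0], "gripper": 0.05},
])

```text
time: 4.6
tool_pos: [0.6553, -0.1154, 0.0633]
tcp_rot: [-2.143, -2.295, 0.002]
wrist_force: [-0.1, 0.6, -0.0]
width: 0.584
```

arm_command([
  {"xyz": [0, 0, 0], "delta_rot": [0, 0, 0], "gripper": 0.0},
  {"xyz": [0, 0, 0], "delta_rot": [0, 0, 0], "gripper": 0.0},
  {"xyz": [0, 0, 0], "delta_rot": [0, 0, 0], "gripper": 0.0},
  {"xyz": [0, 0, 0], "delta_rot": [0, 0, 0], "gripper": 0.0},
  {"xyz": [0, 0, 0], "delta_rot": [0, 0, 0], "gripper": 0.0},
  {"xyz": [0, 0, 0], "delta_rot": [0, 0, 0], "gripper": 0.0},
], force=40)

```text
time: 5.2
tool_pos: [0.6576, -0.1152, 0.0662]
tcp_rot: [2.142, 2.295, 0.002]
wrist_force: [-0.4, -0.4, 6.3]
width: 0.105
```

```bash
python3 - <<'E'
from h import *
from workcell import read_camera
plan([.6555-.0958*.1,-.1145+.0995,.062])
c=read_camera("wrist"); cv2.imwrite("pics/w2.png",c["pixels"][:,:,::-1])
E
```

```text
t 5.2 pos [ 0.6576 -0.1152  0.0662] xyaw 93.97 zaxis [ 0.003 -0.001 -1.   ] F [-0.4 -0.4  6.3] q [-0.211  0.388  1.764  0.     0.987 -1.851] w 0.105
delta tool now [ 0.1008 -0.0048  0.0041]
```

View pics/w2.png

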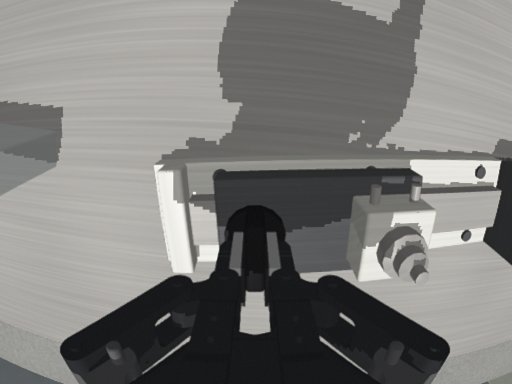

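arm_command([
  {"xyz": [0, 0, -0.003], "delta_rot": [0, 0, 0], "gripper": 0.0},
  {"xyz": [0.005, 0, 0], "delta_rot": [0, 0, 0], "gripper": 0.0},
  {"xyz": [0.01, -0.0003, 0], "delta_rot": [0, 0, 0], "gripper": 0.0},
  {"xyz": [0.01, -0.0003, 0], "delta_rot": [0, 0, 0], "gripper": 0.0},
  {"xyz": [0.01, -0.0003, 0], "delta_rot": [0, 0, 0], "gripper": 0.0},
  {"xyz": [0.01, -0.0003, 0], "delta_rot": [0, 0, 0], "gripper": 0.0},
  {"xyz": [0.01, -0.0003, 0], "delta_rot": [0, 0, 0], "gripper": 0.0},
  {"xyz": [0.01, -0.0003, 0], "delta_rot": [0, 0, 0], "gripper": 0.0},
  {"xyz": [0.01, -0.0003, 0], "delta_rot": [0, 0, 0], "gripper": 0.0},
])

```text
time: 6.15
tool_pos: [0.6503, -0.0408, 0.0664]
tcp_rot: [2.141, 2.295, 0.001]
wrist_force: [6.3, -2.8, -7.6]
width: 0.106
```

arm_command([
  {"xyz": [0.008, -0.0002, 0], "delta_rot": [0, 0, 0], "gripper": 0.0},
  {"xyz": [0.006, -0.0002, 0], "delta_rot": [0, 0, 0], "gripper": 0.0},
  {"xyz": [0.004, 0, 0], "delta_rot": [0, 0, 0], "gripper": 0.0},
  {"xyz": [0, 0, 0], "delta_rot": [0, 0, 0], "gripper": 0.0},
  {"xyz": [0, 0, 0], "delta_rot": [0, 0, 0], "gripper": 0.0},
])

```text
time: 6.65
tool_pos: [0.6485, -0.0222, 0.0663]
tcp_rot: [2.142, 2.296, 0.003]
wrist_force: [5.7, 1.4, -8.5]
width: 0.104
```

```bash
python3 - <<'E'
from h import *
plan([.6555-.0958*.1,-.1145+.0995,.062])
E
```

```text
t 6.65 pos [ 0.6485 -0.0222  0.0663] xyaw 93.98 zaxis [ 0.002  0.    -1.   ] F [ 5.7  1.4 -8.5] q [-0.073  0.357  1.807  0.     0.976 -1.713] w 0.104
delta tool now [ 0.0073 -0.0021  0.0043]
```

arm_command([
  {"xyz": [0.004, 0.001, 0.001], "delta_rot": [0, 0, 0], "gripper": 0.0},
  {"xyz": [0.004, 0.001, 0.001], "delta_rot": [0, 0, 0], "gripper": 0.0},
  {"xyz": [0.003, 0.001, 0.001], "delta_rot": [0, 0, 0], "gripper": 0.0},
  {"xyz": [0.002, 0, 0], "delta_rot": [0, 0, 0], "gripper": 0.0},
  {"xyz": [0, 0, 0], "delta_rot": [0, 0, 0], "gripper": 0.0},
])

```text
time: 7.15
tool_pos: [0.6485, -0.0183, 0.0662]
tcp_rot: [2.135, 2.294, -0.019]
wrist_force: [-7.4, -28.5, 9.5]
width: 0.103
```

```bash
python3 - <<'E'
from h import *
from workcell import read_camera
plan([.6555-.0958*.1,-.1145+.0995,.062])
c=read_camera("scene"); cv2.imwrite("pics/s3.png",cv2.resize(c["pixels"][120:320,150:416,::-1],(798,600)))
E
```

```text
t 7.15 pos [ 0.6485 -0.0183  0.0662] xyaw 94.13 zaxis [-0.003 -0.014 -1.   ] F [ -7.4 -28.5   9.5] q [-0.059  0.359  1.804 -0.017  0.98  -1.692] w 0.103
delta tool now [ 0.0036 -0.0023  0.0041]
```

View pics/s3.png

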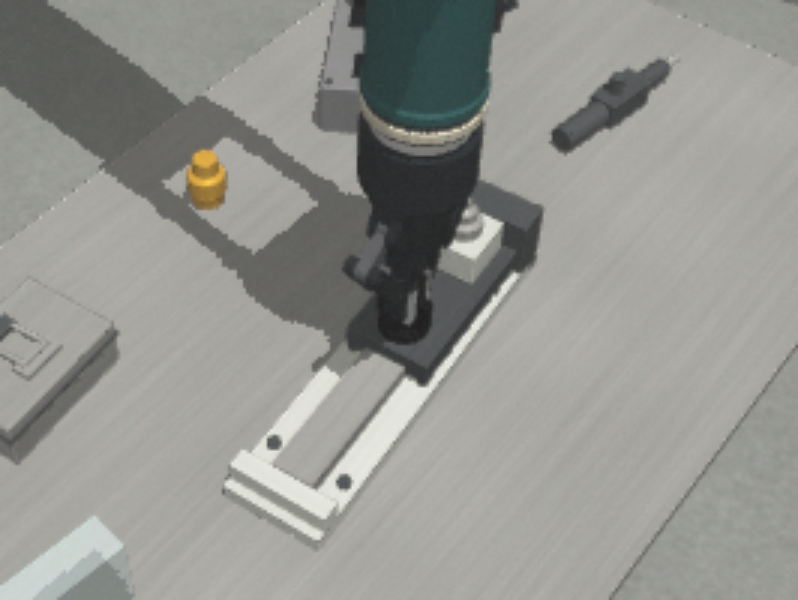

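arm_command([
  {"xyz": [-0.003, -0.0015, -0.001], "delta_rot": [0, 0, 0], "gripper": 0.0},
  {"xyz": [0, 0, 0], "delta_rot": [0, 0, 0.05], "gripper": 0.0},
  {"xyz": [0, 0, 0], "delta_rot": [0, 0, 0.1], "gripper": 0.0},
  {"xyz": [0, 0, 0], "delta_rot": [0, 0, 0.1], "gripper": 0.0},
  {"xyz": [0, 0, 0], "delta_rot": [0, 0, 0.1], "gripper": 0.0},
])

```text
time: 7.7
tool_pos: [0.6484, -0.0188, 0.0663]
tcp_rot: [2.507, 1.881, -0.009]
wrist_force: [-1.2, -19.8, 1.7]
width: 0.102
```

```bash
python3 - <<'E'
from h import *
plan([.6465,-.0180,.064])
E
```

```text
t 7.7 pos [ 0.6484 -0.0188  0.0663] xyaw 73.77 zaxis [ 0.   -0.01 -1.  ] F [ -1.2 -19.8   1.7] q [-0.062  0.358  1.806 -0.012  0.977 -1.343] w 0.102
delta tool now [ 0.0003 -0.002   0.0023]
```

arm_command([
  {"xyz": [0, 0, 0], "delta_rot": [0, 0, 0.1], "gripper": 0.0},
  {"xyz": [0, 0, 0], "delta_rot": [0, 0, 0.1], "gripper": 0.0},
  {"xyz": [0, 0, 0], "delta_rot": [0, 0, 0.1], "gripper": 0.0},
  {"xyz": [0, 0, 0], "delta_rot": [0, 0, 0.1], "gripper": 0.0},
  {"xyz": [0, 0, 0], "delta_rot": [0, 0, 0.1], "gripper": 0.0},
  {"xyz": [0, 0, 0], "delta_rot": [0, 0, 0.1], "gripper": 0.0},
  {"xyz": [0, 0, 0], "delta_rot": [0, 0, 0.1], "gripper": 0.0},
  {"xyz": [0, 0, 0], "delta_rot": [0, 0, 0.1], "gripper": 0.0},
  {"xyz": [0, 0, 0], "delta_rot": [0, 0, 0.08], "gripper": 0.0},
  {"xyz": [0, 0, 0], "delta_rot": [0, 0, 0.05], "gripper": 0.0},
  {"xyz": [0, 0, 0], "delta_rot": [0, 0, 0], "gripper": 0.0},
  {"xyz": [0, 0, 0], "delta_rot": [0, 0, 0], "gripper": 0.0},
])

```text
time: 8.9
tool_pos: [0.6479, -0.0193, 0.0663]
tcp_rot: [3.081, 0.564, -0.004]
wrist_force: [-1.4, -20.8, 3.4]
width: 0.102
```

```bash
python3 - <<'E'
from h import *
from workcell import bot
plan([.6465,-.0180,.064]); print(bot.read_state()["torque"])
E
```

```text
t 8.9 pos [ 0.6479 -0.0193  0.0663] xyaw 20.73 zaxis [-0.001 -0.01  -1.   ] F [ -1.4 -20.8   3.4] q [-0.063  0.357  1.806 -0.012  0.978 -0.418] w 0.102
delta tool now [-0.0008 -0.0017  0.0022]
[-3.59817864  0.44647861  0.05602327]
```

arm_command([
  {"xyz": [0, 0, 0], "delta_rot": [0, 0, 0.05], "gripper": 0.0},
  {"xyz": [0, 0, 0], "delta_rot": [0, 0, 0.04], "gripper": 0.0},
  {"xyz": [0, 0, 0], "delta_rot": [0, 0, 0], "gripper": 0.0},
  {"xyz": [0, 0, 0], "delta_rot": [0, 0, 0], "gripper": 0.0},
])

```text
time: 9.3
tool_pos: [0.6478, -0.0192, 0.0663]
tcp_rot: [3.101, 0.43, -0.004]
wrist_force: [-2.2, -20.4, 4.1]
width: 0.106
```

```bash
python3 - <<'E'
from h import *
from workcell import bot
plan([.6465,-.0180,.064]); print(bot.read_state()["torque"])
E
```

```text
t 9.3 pos [ 0.6478 -0.0192  0.0663] xyaw 15.78 zaxis [-0.001 -0.011 -1.   ] F [ -2.2 -20.4   4.1] q [-0.062  0.357  1.806 -0.013  0.978 -0.33 ] w 0.106
delta tool now [-0.0009 -0.0016  0.0023]
[-3.44502554  0.47364417  1.26793799]
```

arm_command([
  {"xyz": [-0.001, 0.003, 0], "delta_rot": [0, 0, -0.03], "gripper": 0.0},
  {"xyz": [-0.001, 0.002, 0], "delta_rot": [0, 0, -0.03], "gripper": 0.0},
  {"xyz": [0, 0, 0], "delta_rot": [0, 0, 0], "gripper": 0.0},
])

```text
time: 9.6
tool_pos: [0.6478, -0.0196, 0.0663]
tcp_rot: [3.096, 0.518, -0.001]
wrist_force: [-0.7, -6.8, 3.1]
width: 0.105
```

```bash
python3 - <<'E'
from h import *
from workcell import bot
plan([.6465,-.0180,.064]); print(bot.read_state()["torque"])
E
```

```text
t 9.6 pos [ 0.6478 -0.0196  0.0663] xyaw 19.02 zaxis [ 0.    -0.003 -1.   ] F [-0.7 -6.8  3.1] q [-0.067  0.357  1.807 -0.004  0.977 -0.397] w 0.105
delta tool now [-0.0007 -0.002   0.0023]
[-1.11953769  0.22448592  0.66071899]
```

Still loaded lightly toward both stops, which is what I want. Opening and lifting.

arm_command([
  {"xyz": [0, 0, 0], "delta_rot": [0, 0, 0], "gripper": 0.035},
  {"xyz": [0, 0, 0], "delta_rot": [0, 0, 0], "gripper": 0.035},
  {"xyz": [0, 0, 0], "delta_rot": [0, 0, 0], "gripper": 0.035},
  {"xyz": [0, 0, 0], "delta_rot": [0, 0, 0], "gripper": 0.035},
  {"xyz": [0, 0, -0.01], "delta_rot": [0, 0, 0], "gripper": 0.035},
  {"xyz": [0, 0, -0.025], "delta_rot": [0, 0, 0], "gripper": 0.035},
  {"xyz": [0, 0, -0.04], "delta_rot": [0, 0, 0], "gripper": 0.035},
  {"xyz": [0, 0, -0.04], "delta_rot": [0, 0, 0], "gripper": 0.035},
  {"xyz": [0, 0, 0], "delta_rot": [0, 0, 0], "gripper": 0.035},
])

```text
time: 10.5
tool_pos: [0.6528, -0.0178, 0.1895]
tcp_rot: [3.096, 0.516, 0.021]
wrist_force: [1.0, -0.5, 2.6]
width: 0.41
```

```bash
python3 - <<'E'
from h import *
from workcell import bot,read_camera
plan([.39,.2178,.19],np.radians(31.9+90)); plan([.39,.2178,.19],np.radians(31.9-90))
c=read_camera("wrist"); cv2.imwrite("pics/w4.png",c["pixels"][:,:,::-1])
P=fcloud(c)[:235].reshape(-1,3);P=P[np.isfinite(P[:,0])]
def s(x0,x1,y0,y1,z0,z1):
    Q=P[(P[:,0]>x0)&(P[:,0]<x1)&(P[:,1]>y0)&(P[:,1]<y1)&(P[:,2]>z0)&(P[:,2]<z1)]
    r=cv2.minAreaRect((Q[:,:2]*1000).astype(np.float32));print(len(Q),np.round(r[0],1),np.round(r[1],1),round(r[2],1),np.round(np.percentile(Q[:,2],[5,50,95]),4))
s(.6,.72,-.06,.02,.078,.09); s(.6,.72,.03,.09,.07,.082)
E
```

```text
t 10.5 pos [ 0.6528 -0.0178  0.1895] xyaw 18.92 zaxis [ 0.014 -0.001 -1.   ] F [ 1.  -0.5  2.6] q [-0.066  0.242  1.71   0.     1.176 -0.396] w 0.41
delta tool now [-0.1722 -0.3081 -0.0044]
turn rotvec [ 0.0153 -0.0045 -1.7974] delta in turned axes [ 0.3389 -0.0986 -0.0005]
t 10.5 pos [ 0.6528 -0.0178  0.1895] xyaw 18.92 zaxis [ 0.014 -0.001 -1.   ] F [ 1.  -0.5  2.6] q [-0.066  0.242  1.71   0.     1.176 -0.396] w 0.41
delta tool now [-0.1722 -0.3081 -0.0044]
turn rotvec [-0.0043 -0.0144  1.3441] delta in turned axes [-0.3389  0.0986 -0.0005]
486 [646.6 -18. ] [10.  39.7] 20.9 [0.0815 0.0834 0.0846]
1964 [631.6  65.3] [58.5 54.4] 5.6 [0.0732 0.0775 0.0788]
```

View pics/w4.png

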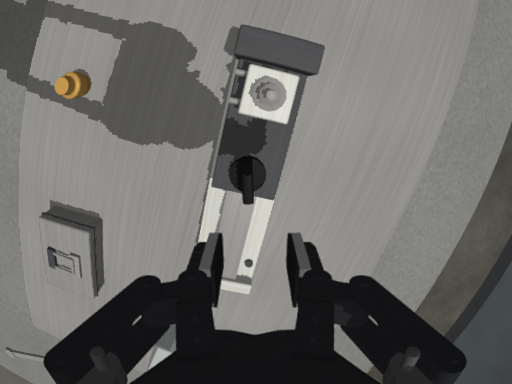

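arm_command([
  {"xyz": [0, 0, 0], "delta_rot": [0, 0, 0.149], "gripper": 0.0},
  {"xyz": [0, 0, 0], "delta_rot": [0, 0, 0.149], "gripper": 0.0},
  {"xyz": [0, 0, 0], "delta_rot": [0, 0, 0.149], "gripper": 0.0},
  {"xyz": [0, 0, 0], "delta_rot": [0, 0, 0.149], "gripper": 0.0},
  {"xyz": [0, 0, 0], "delta_rot": [0, 0, 0.149], "gripper": 0.0},
  {"xyz": [0, 0, 0], "delta_rot": [0, 0, 0.149], "gripper": 0.0},
  {"xyz": [0, 0, 0], "delta_rot": [0, 0, 0.149], "gripper": 0.0},
  {"xyz": [0, 0, 0], "delta_rot": [0, 0, 0.149], "gripper": 0.0},
  {"xyz": [0, 0, 0], "delta_rot": [0, 0, 0.149], "gripper": 0.0},
  {"xyz": [-0.0424, 0.0123, 0], "delta_rot": [0, 0, 0], "gripper": 0.0},
  {"xyz": [-0.0424, 0.0123, 0], "delta_rot": [0, 0, 0], "gripper": 0.0},
  {"xyz": [-0.0424, 0.0123, 0], "delta_rot": [0, 0, 0], "gripper": 0.0},
])

```text
time: 11.75
tool_pos: [0.5469, 0.0711, 0.1789]
tcp_rot: [2.747, -1.522, -0.004]
wrist_force: [0.6, 1.2, 0.4]
width: -0.0
```

arm_command([
  {"xyz": [-0.0424, 0.0123, 0], "delta_rot": [0, 0, 0], "gripper": 0.0},
  {"xyz": [-0.0424, 0.0123, 0], "delta_rot": [0, 0, 0], "gripper": 0.0},
  {"xyz": [-0.0424, 0.0123, 0], "delta_rot": [0, 0, 0], "gripper": 0.0},
  {"xyz": [0, 0, 0], "delta_rot": [0, 0, 0], "gripper": 0.0},
])

```text
time: 12.15
tool_pos: [0.4453, 0.1609, 0.1789]
tcp_rot: [2.75, -1.515, -0.007]
wrist_force: [0.4, -0.4, -0.5]
width: -0.0
```

```bash
python3 - <<'E'
from h import *
from workcell import bot,read_camera
plan([.39,.2178,.19],np.radians(31.9-90))
c=read_camera("wrist"); cv2.imwrite("pics/w5.png",c["pixels"][:,:,::-1])
P=fcloud(c)[:235].reshape(-1,3);P=P[np.isfinite(P[:,0])]
def s(x0,x1,y0,y1,z0,z1):
    Q=P[(P[:,0]>x0)&(P[:,0]<x1)&(P[:,1]>y0)&(P[:,1]<y1)&(P[:,2]>z0)&(P[:,2]<z1)]
    if len(Q)<5: print(len(Q));return
    r=cv2.minAreaRect((Q[:,:2]*1000).astype(np.float32));print(len(Q),np.round(r[0],1),np.round(r[1],1),round(r[2],1),np.round(np.percentile(Q[:,2],[5,50,95]),4))
s(.36,.55,.12,.32,.056,.066);s(.38,.47,.2,.29,.1,.13);s(.44,.52,.15,.21,.075,.1)
E
```

```text
t 12.15 pos [0.4453 0.1609 0.1789] xyaw -57.69 zaxis [-0.005  0.    -1.   ] F [ 0.4 -0.4 -0.5] q [ 2.930e-01 -7.900e-02  2.077e+00  2.000e-03  1.149e+00  1.299e+00] w -0.0
delta tool now [-0.0777  0.0164 -0.0108]
turn rotvec [0.0037 0.0028 0.0071] delta in turned axes [-0.0776  0.0169 -0.0111]
13392 [451.2 214. ] [ 90.  139.8] 32.3 [0.0605 0.0619 0.0635]
388 [417.7 233.2] [17.9 12.1] 35.9 [0.1015 0.1131 0.1169]
105 [478.5 183.7] [12.4  8. ] 32.1 [0.0801 0.09   0.0923]
```

View pics/w5.png

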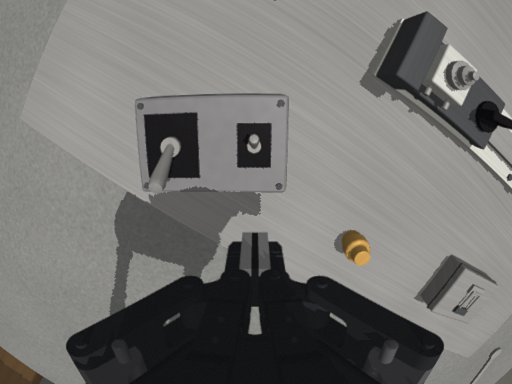

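arm_command([
  {"xyz": [-0.0257, 0.0072, 0], "delta_rot": [0, 0, 0], "gripper": 0.0},
  {"xyz": [-0.0257, 0.0072, 0], "delta_rot": [0, 0, 0], "gripper": 0.0},
  {"xyz": [-0.0257, 0.0072, 0], "delta_rot": [0, 0, 0], "gripper": 0.0},
  {"xyz": [0, 0, 0], "delta_rot": [0, 0, 0], "gripper": 0.0},
  {"xyz": [0, 0, 0.025], "delta_rot": [0, 0, 0], "gripper": 0.0},
  {"xyz": [0, 0, 0.03], "delta_rot": [0, 0, 0], "gripper": 0.0},
  {"xyz": [0, 0, 0.03], "delta_rot": [0, 0, 0], "gripper": 0.0},
  {"xyz": [0, 0, 0], "delta_rot": [0, 0, 0], "gripper": 0.0},
])

```text
time: 13.0
tool_pos: [0.3882, 0.2099, 0.0912]
tcp_rot: [2.741, -1.519, -0.008]
wrist_force: [-1.0, -0.4, 0.2]
width: 0.004
```

```bash
python3 - <<'E'
from h import *
from workcell import read_camera
plan([.4327-.848*.005,.2437-.53*.005,.094])
c=read_camera("scene"); cv2.imwrite("pics/s6.png",cv2.resize(c["pixels"][60:210,210:410,::-1],(800,600)))
E
```

```text
t 13.0 pos [0.3882 0.2099 0.0912] xyaw -57.98 zaxis [-0.008 -0.004 -1.   ] F [-1.  -0.4  0.2] q [ 4.400e-01 -3.900e-02  2.218e+00 -1.000e-03  9.720e-01  1.452e+00] w 0.004
delta tool now [-0.0051 -0.0506 -0.0033]
```

View pics/s6.png

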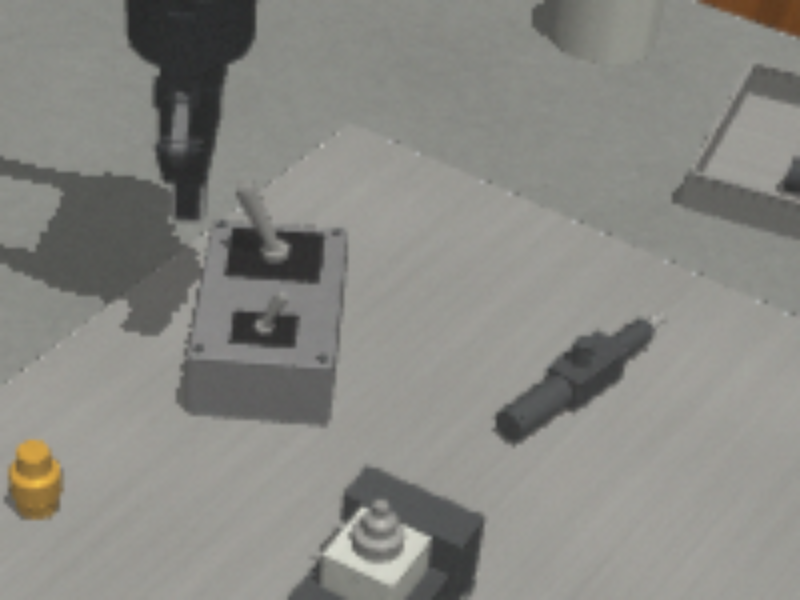

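The finger stands clear on the lever's −x side, at pixel (185,215) with the lever tip at (245,190). Next I push +x across the box, which is tool −y, with a −5 mm x correction.

arm_command([
  {"xyz": [-0.005, 0, 0], "delta_rot": [0, 0, 0], "gripper": 0.0},
  {"xyz": [0, -0.008, 0], "delta_rot": [0, 0, 0], "gripper": 0.0},
  {"xyz": [0, -0.008, 0], "delta_rot": [0, 0, 0], "gripper": 0.0},
  {"xyz": [0, -0.008, 0], "delta_rot": [0, 0, 0], "gripper": 0.0},
  {"xyz": [0, -0.008, 0], "delta_rot": [0, 0, 0], "gripper": 0.0},
  {"xyz": [0, -0.008, 0], "delta_rot": [0, 0, 0], "gripper": 0.0},
  {"xyz": [0, -0.008, 0], "delta_rot": [0, 0, 0], "gripper": 0.0},
  {"xyz": [0, 0, 0], "delta_rot": [0, 0, 0], "gripper": 0.0},
])

```text
time: 13.85
tool_pos: [0.4294, 0.2426, 0.0952]
tcp_rot: [2.748, -1.521, -0.001]
wrist_force: [-0.1, -0.2, -0.3]
width: 0.001
```

```bash
python3 - <<'E'
from h import *
from workcell import read_camera
plan([.4327-.848*.005,.2437-.53*.005,.094])
c=read_camera("scene"); cv2.imwrite("pics/s7.png",cv2.resize(c["pixels"][60:210,210:410,::-1],(800,600)))
E
```

```text
t 13.85 pos [0.4294 0.2426 0.0952] xyaw -57.92 zaxis [-0.001 -0.    -1.   ] F [-0.1 -0.2 -0.3] q [0.464 0.051 2.119 0.    0.973 1.474] w 0.001
delta tool now [0.0008 0.0016 0.0012]
```

View pics/s7.png

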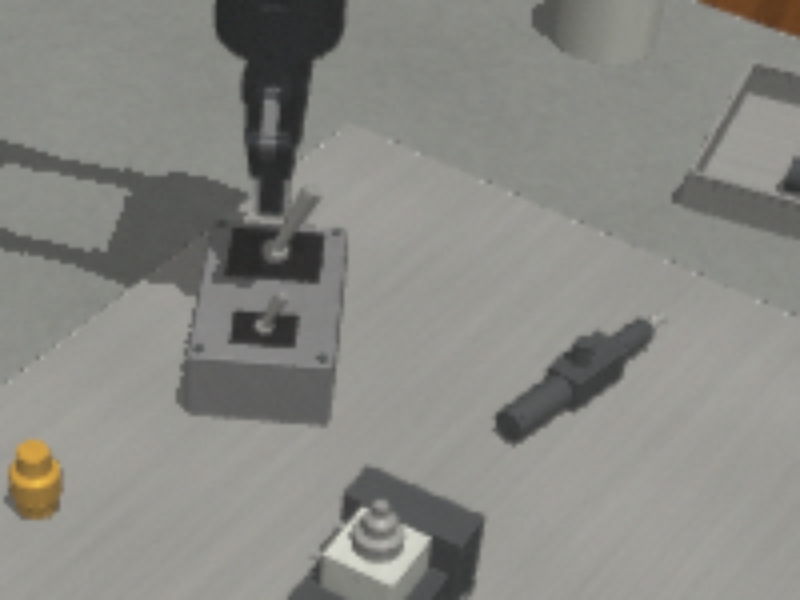

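The large lever now leans to +x (tip at pixel (315,195)) and the small one hasn't moved. I'll back off and lift.

arm_command([
  {"xyz": [0, 0.015, 0], "delta_rot": [0, 0, 0], "gripper": 0.0},
  {"xyz": [0, 0.02, 0], "delta_rot": [0, 0, 0], "gripper": 0.0},
  {"xyz": [0, 0, -0.03], "delta_rot": [0, 0, 0], "gripper": 0.0},
  {"xyz": [0, 0, -0.04], "delta_rot": [0, 0, 0], "gripper": 0.0},
  {"xyz": [0, 0, -0.04], "delta_rot": [0, 0, 0], "gripper": 0.0},
  {"xyz": [0, 0, 0], "delta_rot": [0, 0, 0], "gripper": 0.0},
  {"xyz": [0, 0, 0], "delta_rot": [0, 0, 0], "gripper": 0.0},
])

```text
time: 14.6
tool_pos: [0.3992, 0.2235, 0.2067]
tcp_rot: [-2.747, 1.52, -0.003]
wrist_force: [-0.4, -0.2, -0.5]
width: -0.002
```

```bash
python3 - <<'E'
from h import *
from workcell import read_camera
plan([0.4,.2,.2])
for n in ["top","scene"]:
    c=read_camera(n); P=cloud(c).reshape(-1,3);P=P[np.isfinite(P[:,0])]
    cv2.imwrite(f"pics/{n}8.png",cv2.resize(c["pixels"][:,:,::-1],(800,600)))
    for nm,a in dict(wing=(.6,.72,-.06,.02,.078,.09),clamp=(.57,.7,.03,.085,.0755,.083),bigtip=(.41,.5,.19,.30,.1,.125),small=(.46,.55,.15,.21,.069,.1),inj=(.55,.7,.2,.42,.022,.08),conn=(.38,.46,-.03,.06,.02,.08),adap=(.38,.53,-.3,-.13,.02,.08),shield=(.57,.67,-.4,-.25,.065,.09)).items():
        m=np.all([(P[:,i]>a[2*i])&(P[:,i]<a[2*i+1]) for i in range(3)],0);Q=P[m]
        if len(Q)<4: print(n,nm,len(Q));continue
        r=cv2.minAreaRect((Q[:,:2]*1000).astype(np.float32));print(n,nm,len(Q),np.round(r[0],1),np.round(r[1],1),round(r[2],1),np.round(Q.mean(0),4))
E
```

```text
t 14.6 pos [0.3992 0.2235 0.2067] xyaw -57.93 zaxis [ 0.003  0.001 -1.   ] F [-0.4 -0.2 -0.5] q [ 0.456 -0.142  2.079  0.     1.201  1.467] w -0.002
delta tool now [0.0204 0.0119 0.0067]
top wing 70 [645.  -15.8] [10.2 39.5] 22.3 [ 0.6445 -0.0155  0.083 ]
top clamp 183 [636.9  63.1] [42.9 41.9] 2.0 [0.6354 0.0632 0.0779]
top bigtip 46 [445.8 255.3] [16.9 12.3] 24.7 [0.4457 0.2545 0.1114]
top small 23 [476.9 186.5] [14.1  6.7] 43.8 [0.4762 0.1858 0.0856]
top inj 487 [626.9 314.7] [153.3  26.7] 82.2 [0.6242 0.3043 0.035 ]
top conn 118 [428.8  16.6] [27.1 27.4] 1.3 [0.4289 0.0161 0.049 ]
top adap 1529 [ 455.4 -201. ] [ 81.9 111.5] 5.9 [ 0.4548 -0.1986  0.0531]
top shield 509 [ 613.1 -314.8] [90.9 31.6] 83.0 [ 0.6118 -0.3136  0.0799]
scene wing 80 [648.  -19.5] [10.2 39.4] 21.1 [ 0.6487 -0.0199  0.0822]
scene clamp 159 [640.9  58.6] [43.8 45.9] 5.9 [0.6445 0.0544 0.0775]
scene bigtip 37 [449.5 250.6] [14.9 12.6] 39.6 [0.451  0.2498 0.1092]
scene small 28 [478.2 182.3] [13.8  6.8] 21.4 [0.4794 0.1815 0.0811]
scene inj 416 [630.3 310.4] [155.5  27.6] 80.6 [0.6309 0.2951 0.0331]
scene conn 181 [435.2  10.3] [30.  26.2] 56.7 [0.4371 0.0079 0.0429]
scene adap 2216 [ 458.9 -205.2] [ 83.1 112.2] 5.6 [ 0.4674 -0.2114  0.0486]
scene shield 1041 [ 616.3 -318.7] [91.  31.3] 82.5 [ 0.6188 -0.3216  0.0788]
```

View pics/scene8.png

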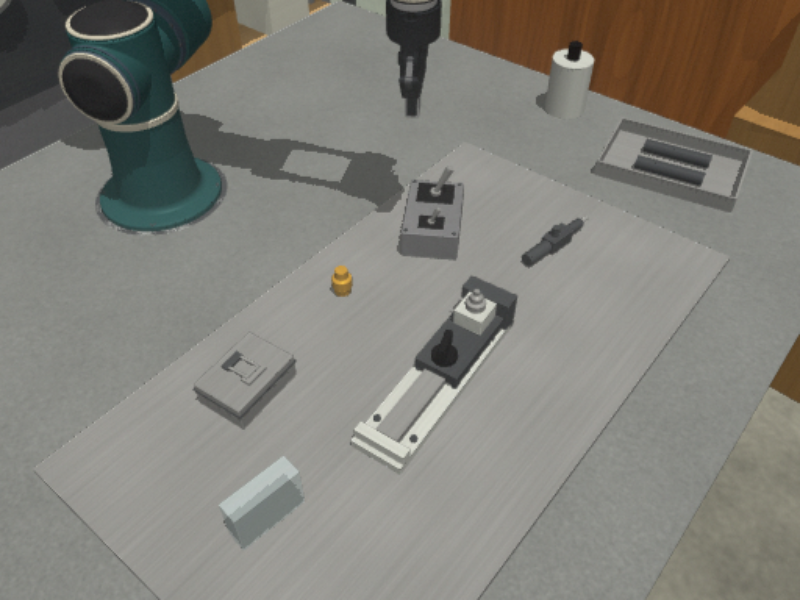

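The carriage front is within 1 mm of the stop face (90.7 mm against 90.6 mm in the top view), the wing is turned 1.3 rad, and the loose parts are unchanged. Handing in.

```bash
python3 -c "
from workcell import bot
print(bot.finish_job())"
```

```text
the job is handed in; nothing more can be done
None
```

The rig is set and the job is handed in at about 14.7 s of the 48 s allowed. The hand-in reports no verdict.

**What I did:**
1. I pinched the knob wing and slid the holder about 97 mm until it pressed the tall stop with about 28 N.
2. With the same grip I turned the knob clockwise until its end stop showed about 1.3 N m on the wrist.
3. I released, then pushed the large toggle from the box's −x side over to +x with the closed fingers. The arm then backed off and lifted clear.

**Last checks:**
- **Holder:** its front is within about 1 mm of the stop face in the top view.
- **Knob:** the wing measured 1.30 rad (wrist camera, after release), and it looked the same in the final pictures.
- **Toggles:** the large one leans to +x, and its tip moved about 36 mm between the camera averages (about 45 mm expected for a full swing). That average includes more than the tip, so it reads low. The small toggle is unchanged to within about 2 mm, the scatter of the measurement.
- **Loose parts:** all four are within about 2 mm of where they started, which is measurement noise.
- **Arm:** the wrist force is about zero and nothing is touched.

**Disagreements:**
- The two fixed cameras differed by about 4 mm in absolute position. The wrist camera fell between them and I used it for the close work.
- While gripping, the fingertips rested on the knob disc with about 6 N. During the slide and turn the vertical force stayed within about 10 N.

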